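# Pin the swivel of the painting stand

## Robot

A 6-joint arm with a two-finger parallel gripper is mounted at the origin on the work surface. World frame = base frame: x ahead of the robot, y to its left, z up, the work surface at z = 0. Lengths are in m, angles in degrees, forces in N, time in s.
With the tool pointing down it reaches from about 0.375 to 0.9 m from the base axis. Payload 3.1 kg.
Tool frame: the origin (TCP) lies midway between the tips of the shut fingers; the grasp point (between the pads) lies 19 mm behind it; z points along the fingers, y is the direction in which the jaws open and shut (so a half turn about z gives the same grasp; the last joint's range is limited). The gripper opens to 87 mm and grips with 3 to 60 N. Pads are 19 mm wide; open, the fingers measure 117 mm over their backs; the gripper's body (75 mm by 190 mm) begins 51 mm behind the grasp point.
Start: joints at [-74.055, 30.224, 82.088, -0, 67.689, -10.227], TCP at [0.276, -0.561, 0.223] pointing down, gripper open.
Joint ranges: [-176.69, 176.69], [-43.24, 126.21], [12.49, 139.97], [-82, 262], [0, 151.66], [-163.58, 163.58]. Speed limits (degrees/s): [159.86, 159.86, 180, 180, 180, 180].

## Interface

Orientations are given as a 3x3 rotation matrix whose columns are the frame's x, y, z axes.
In Python, from rig import status, vision, bot, models gives the robot as it stands.
- The arm moves only by the tool send_rows, never from a script. Its argument "moves" is a list of rows, each a list of 7 numbers: the shift along the tool's x, y, z in units of 25 mm (1.0 is 25 mm), then the turn, a rotation vector about the tool's x, y, z in units of 10 degrees (1.0 is 10 degrees), then the closure, from -1 (fully open) to 1 (shut), so that 0 is half open. In form: [[dx, dy, dz, rx, ry, rz, hand], ...]. A call has 1 to 12 rows; each row shifts and turns the commanded pose from where the row before left it, along the tool's axes as they then stand; what a row does not reach is not made up. A row lasts 1/8 s, in which the tool goes at most 62.5 mm and 10.7 degrees, less where a joint would pass 70% of its speed; a pose out of reach is approached as far as the arm can. A call is refused whole if a number of a shift passes 1 or a number of a turn 1, either way. A call with a gripper value outside its range is refused whole. The fingers move at their own pace and stop on an object; the grip force is fixed at half the most. Time passes only in rows, so rows that do not move let the fingers close. It gives the time, the measured TCP pose, the force and the opening at its end, in the units of the state.
- status.read_state(): the state, without advancing time (a new reading comes with each control period).
- vision.capture(name): name is "side" or "top"; returns a dict with "img" (420x560x3 uint8, red, green, blue), "depth" (420x560 float32, m along the optical axis (not along the pixel's ray), 0 where there is no reading), "fx", "fy", "cx", "cy" (pixels), "distortion" ([k1, k2, p1, p2, k3] as OpenCV has them; the pictures are not rectified), "pose" (4x4, takes a point from camera to world coordinates). Camera axes: x right, y up, looking along -z (the intrinsics and any distortion apply to the point x, -y, -z); pixel columns grow to the right and rows downward; lengths in m; the calibration is good to about 2 mm. A picture is of the moment at which its call begins.
- bot.hand_in(): hands the job in, once; it reports no verdict.
Trained networks look in the newest picture that a camera, given by its name, has taken for a name from the list of things; names that differ only in an ending like _2 or _b are one class to them, and where a whole thing is asked for, a point or a joint stands for the part that bears it (a point fixed in the world has none). Each returns a list of dicts, best first, with "confidence" (0 to 1); they miss things now and then, are a little off and sometimes report something else, mostly with a low value. They report only what shows in the picture. A call takes as long as a camera call.
- models.masks_of(camera, name): "mask" (420x560 bool, what is visible of it) and "extent" ([left, top, right, bottom] in pixels, round what is visible of it).
- models.landmark_of(camera, name): "point" ([column, row] in pixels: a listed point, or the origin of a listed thing).
The state is a dict: "time_s": time; "joint_positions": joint angles; "qvel": joint speeds; "tau": joint torques, N m; "position": TCP position; "tcp_rot": TCP orientation; "force": force on the tool from outside, world axes, zero at the start; "moment": the same for the moment, N m; "opening": opening from 0.0 (shut) to 1.0 (fully open).
Only numpy, scipy, OpenCV 4.12 (cv2) and the standard library are available. Lean on these libraries where they do the work, as an engineer would, in place of code of your own. Each camera call takes 0.05 s, during which the arm holds its last target.

## Task

Lock the swivel of the painting stand with its red-headed index pin: put the pin in the collar, turn the head until one of its index holes lines up below and the pin falls in, and press the pin fully home, its red head down on the collar. Go by feel with a light hand: the pin must never be forced hard against the head or its index ring. Leave everything else where it is.

Things in the scene. Friction and masses are not known exactly. Their poses are not given: they have to be found in the camera images.
- stand: The painting stand, screwed to the table: grey cast foot 270 mm across, 12 mm thick; round housing carrying the swivel head; at the edge, along the stand's -y axis, an upright fork whose two ears lie above and below the index ring's rim. Ears: 44 mm wide, 62 to 128 mm from the swivel axis, one 11 mm upright hole through both. Origin: on the upright swivel axis at table height; z up.
- collar_top (a point): Centre of the hole in the upper ear (the bright collar) at its upper face, where the pin goes in; 78 mm from the swivel axis, 112 mm above the table; the collar is 24 mm thick (88 to 112 mm). x, y, z axes as the stand's.
- detent (a point): Spring ball in the hole of the lower ear (ear 52 to 68 mm above the table, ball 60 mm above it), below the collar's hole. It stops a freely falling pin with its head about 9 mm above the collar. Pressing the pin on past it takes roughly 5 to 9 N; the ball then keeps it in.
- head: The swivel head. It turns either way without stops about the stand's upright axis, drag about 0.12 N m (1.5 N at the lever's grip), and stays where it is left. Origin: on that axis at table height. In its middle a 25 mm square work spigot, top 130 mm above the table; its lever points along the head's +y axis; the index ring is clamped to it. Over 20 N between pin and head counts as forced.
- index_ring (a point): On the swivel axis at the top face of the bright index ring (84 mm above the table): a disc 195 mm across, 12 mm thick, with four upright 11.5 mm holes 78 mm from the axis, a quarter turn apart, each with a red dot outside it. The holes lie within 0.3 rad of the head's x and y axes; this offset is not measured. No hole starts under the collar; one comes under it within a quarter turn either way.
- lever_grip (a point): Point on the axis of the lever's upright round black grip, 145 mm above the table, 80 mm from the swivel axis. The grip is 22 mm in diameter, 102 to 160 mm above the table, on a flat lever (86 to 96 mm above the table). At the start the lever points between 0.45 and 1.1 rad round from the direction opposite the collar, anticlockwise seen from above.
- pin: The index pin, loose, upright in a hole of the block: steel shank 10 mm in diameter, 62 mm long, with a tapered foot (5 mm flat), and above it a red round head 22 mm wide, 32 mm tall; about 70 g. Origin: centre of its foot; z towards the head. Foot height above the table: 14 mm at the start, 84 mm when it rides on the index ring, 50 mm when fully home.
- pin_block: Wooden block fixed to the table, 190 x 56 x 42 mm, with three 12 mm holes 28 mm deep in a row along its x axis at -62, 0 and +62 mm; one of them is empty. Origin: centre of its underside.
- short_pin: Bystander in another hole of the block: a pin with a black head (22 mm wide, 32 mm tall) and a shank only 40 mm long. Origin at its foot. Leave it.
- paint_bottle: Bystander: closed red-brown paint bottle, 52 mm wide, 150 mm tall. Origin under its centre.
- jar: Bystander: closed jar, 66 mm wide, 85 mm tall. Origin under its centre.
- brush: Bystander: flat paint brush lying on the table, handle along its -x axis.
- spatula: Bystander: spatula lying on the table, handle along its -x axis.
- shell: Bystander: plain ivory domed shell waiting to be painted, 156 mm wide, 136 mm tall. Origin under its centre.
- pan_small: Bystander: empty stained steel pan, 184 x 144 mm over the rim, 67 mm tall. Origin under its centre.

How it is judged (in metres and radians):
At the end, for the whole second after the job is handed in: The red-headed pin is through the collar, an index hole and the lower ear and fully home: its foot at least 60 mm below the collar's upper face (head within 2 mm of the collar), within 4 mm of the hole's axis and 0.07 rad of upright, at rest and let go (z of pin in the frame of collar_top below -0.06 m and horizontal distance between pin and collar_top below 0.004 m and angle between pin's own z axis and vertical below 0.07 rad and linear speed of pin below 0.02 m/s); the robot touches nothing.
It fails at once if the pin and the swivel head are pressed against each other with more than 20 N (contact force between pin and head above 20 N).
It fails at once if a bystander (short pin, bottle, jar, brush, spatula, shell or small pan) is moved by more than 30 mm (distance of any of short_pin, paint_bottle, jar, brush, spatula, shell, pan_small from where it was at the start of the episode above 0.03 m).
It also fails if it takes over 72 s, if anything falls off the work surface, if the arm or the gripper's body presses on something with over 40 N, if the wrist force passes 120 N, or if a joint passes its speed limit or range.

## Working session

There is one attempt and no reset: what is moved stays moved. The work goes in short steps, Python scripts to look and compute and a tool call to move; the robot and the scene stay as the last step left them, time stands still between calls to the robot, and variables do not carry over. Pictures are saved under pics/ and viewed, and the job is handed in when it is done.

Besides the shell and the picture viewer there is one more tool, called after "Emit:" as name(argument=value, ...), one argument or row to a line, values as JSON. send_rows: Moves the arm, as the interface text tells. Its arguments: {"type":"object","properties":{"moves":{"type":"array"}},"required":["moves"]}

```bash
ls; mkdir -p pics
cat > h.py <<'E'
import numpy as np, cv2
from rig import status, vision, bot, models
def cap(n,fn=None):
    c=vision.capture(n)
    if fn: cv2.imwrite('pics/'+fn,c['img'][:,:,::-1])
    return c
def ray(c,uv):
    K=np.array([[c['fx'],0,c['cx']],[0,c['fy'],c['cy']],[0,0,1]])
    p=cv2.undistortPoints(np.array([[uv]],float),K,np.array(c['distortion'],float))[0,0]
    T=np.array(c['pose']);d=T[:3,:3]@np.array([p[0],-p[1],-1.0]);return T[:3,3],d
def at_z(c,uv,z):
    o,d=ray(c,uv);return o+d*(z-o[2])/d[2]
def by_depth(c,uv):
    o,d=ray(c,uv);u,v=int(round(uv[0])),int(round(uv[1]))
    return o+d*c['depth'][v,u]
def proj(c,P):
    T=np.linalg.inv(np.array(c['pose']));q=T[:3,:3]@np.asarray(P,float)+T[:3,3]
    K=np.array([[c['fx'],0,c['cx']],[0,c['fy'],c['cy']],[0,0,1]])
    r,_=cv2.projectPoints(np.array([[q[0],-q[1],-q[2]]]),np.zeros(3),np.zeros(3),K,np.array(c['distortion'],float));return r[0,0]
E
python3 - <<'E'
from h import *
s=status.read_state();print(s)
zs={'collar_top':.112,'index_ring':.084,'lever_grip':.145,'pin':.014,'pin_block':0,'short_pin':.014+.0,'head':0,'stand':0,'detent':.06,'paint_bottle':0,'jar':0,'shell':0,'pan_small':0,'brush':0,'spatula':0}
for n in ('top','side'):
    c=cap(n,n+'0.png');print(n,c['pose'],c['fx'])
    for k,z in zs.items():
        for r in models.landmark_of(n,k)[:2]:
            print(k,round(r['confidence'],2),np.round(r['point'],1),at_z(c,r['point'],z).round(4))
E
```

```text
pics
{'time_s': 0.0, 'joint_positions': array([-7.40563474e+01,  3.02782929e+01,  8.21571850e+01, -2.06778888e-03,
        6.76868176e+01, -1.02280547e+01]), 'qvel': array([-0.05563403, -0.08283315,  0.08431085, -0.04743784,  0.08291256,
       -0.07680158]), 'tau': array([-1.14366518e-03, -4.40051544e+01, -1.76591581e+01,  6.32037409e-02,
        5.82315505e-02, -1.59354522e-04]), 'position': array([ 0.27547026, -0.56020498,  0.2215744 ]), 'tcp_rot': array([[ 8.97470324e-01,  4.41074410e-01, -6.18420995e-04],
       [ 4.41074708e-01, -8.97468065e-01,  2.04317787e-03],
       [ 3.46180379e-04, -2.10646136e-03, -9.99997721e-01]]), 'force': array([ 0.72157792, -0.25607595,  0.29805654]), 'moment': array([-0.01842545, -0.0335773 ,  0.01102861]), 'opening': 0.9967135815702253}
top [[-0.00812533  0.98561252 -0.16882516  0.33957908]
 [-0.9998736  -0.01031522 -0.01209838 -0.07525923]
 [-0.01366579  0.16870552  0.98557176  1.48957494]
 [ 0.          0.          0.          1.        ]] 459.9670930160095
collar_top 0.64 [259.3 212.5] [0.5631 0.0078 0.112 ]
collar_top 0.57 [233.8 221.8] [0.535
[... 1547 characters left out ...]
276.3 277.6] [ 0.4968 -0.2062  0.    ]
short_pin 0.57 [294.2 268.4] [ 0.557  -0.1962  0.014 ]
head 0.77 [268.6 228.1] [0.5413 0.06   0.    ]
stand 0.83 [270.8 227.6] [0.5494 0.0607 0.    ]
detent 0.68 [281.3 216.4] [0.58   0.0297 0.06  ]
paint_bottle 0.73 [343.4 259.1] [ 0.7258 -0.1809  0.    ]
jar 0.95 [361.4 295. ] [ 0.7139 -0.3568  0.    ]
shell 0.98 [277.9 175.2] [0.6737 0.4205 0.    ]
pan_small 0.88 [218.5 181.3] [0.4311 0.4442 0.    ]
pan_small 0.4 [249.7 185.6] [0.5442 0.3715 0.    ]
brush 0.88 [294.2 334.2] [ 0.4805 -0.4491  0.    ]
brush 0.74 [246.2 187.6] [0.5274 0.3601 0.    ]
spatula 0.96 [290.5 369.5] [ 0.4364 -0.5632  0.    ]
spatula 0.72 [274.3 279.4] [ 0.4887 -0.2127  0.    ]
```

Run:
```python
import cv2
a=cv2.imread('pics/top0.png');b=cv2.imread('pics/side0.png')
cv2.imwrite('pics/t1.png',cv2.resize(a[130:290,170:410],None,fx=3.3,fy=3.3,interpolation=cv2.INTER_CUBIC))
cv2.imwrite('pics/s1.png',cv2.resize(b[140:310,190:390],None,fx=3.5,fy=3.5,interpolation=cv2.INTER_CUBIC))
```

```text
(no output)
```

View pics/t1.png

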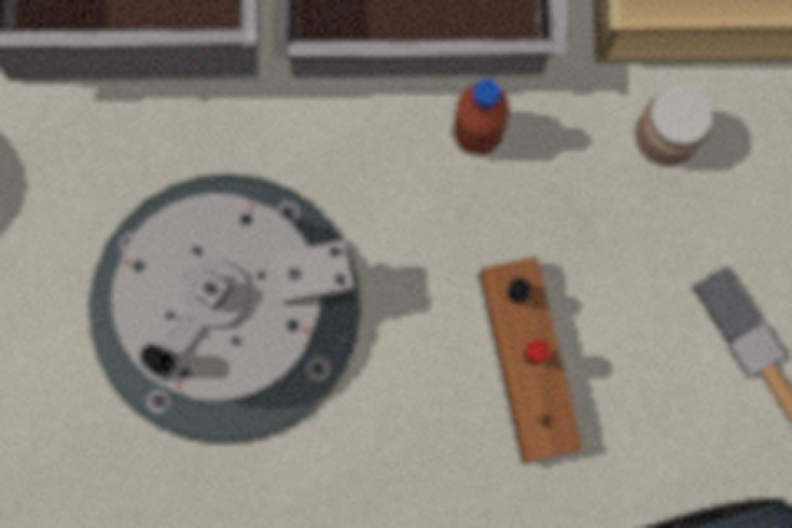

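View pics/s1.png

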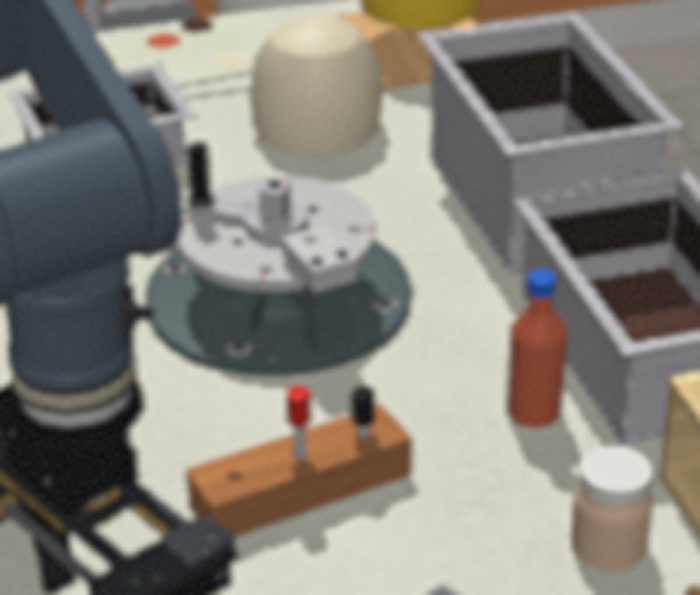

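View pics/top0.png

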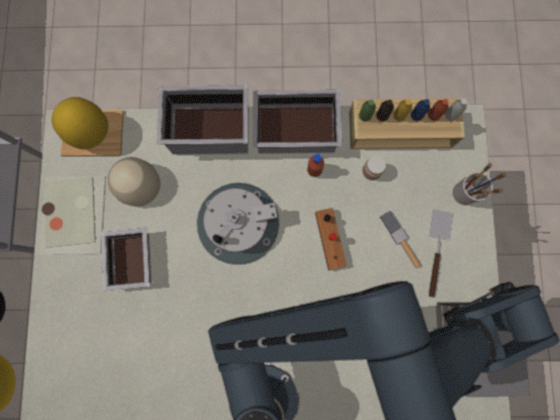

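```bash
cat > avg.py <<'E'
from h import *
import pickle
def avg(n,k=6):
    cs=[vision.capture(n) for _ in range(k)]
    c=dict(cs[-1]);c['img']=np.mean([x['img'].astype(float) for x in cs],0).clip(0,255).astype(np.uint8)
    c['depth']=np.median([x['depth'] for x in cs],0);return c
E
python3 - <<'E'
from avg import *
for n in('top','side'):
    c=avg(n);pickle.dump(c,open(n+'.pkl','wb'))
    x0,y0,w,h=(190,175,95,80) if n=='top' else (225,175,90,80)
    a=c['img'][y0:y0+h,x0:x0+w,::-1]
    cv2.imwrite(f'pics/{n}2.png',cv2.resize(a,None,fx=7,fy=7,interpolation=cv2.INTER_CUBIC))
    x0,y0,w,h=(310,200,50,75) if n=='top' else (240,240,75,60)
    a=c['img'][y0:y0+h,x0:x0+w,::-1]
    cv2.imwrite(f'pics/{n}3.png',cv2.resize(a,None,fx=7,fy=7,interpolation=cv2.INTER_CUBIC))
E
```

```text
(no output)
```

View pics/top2.png

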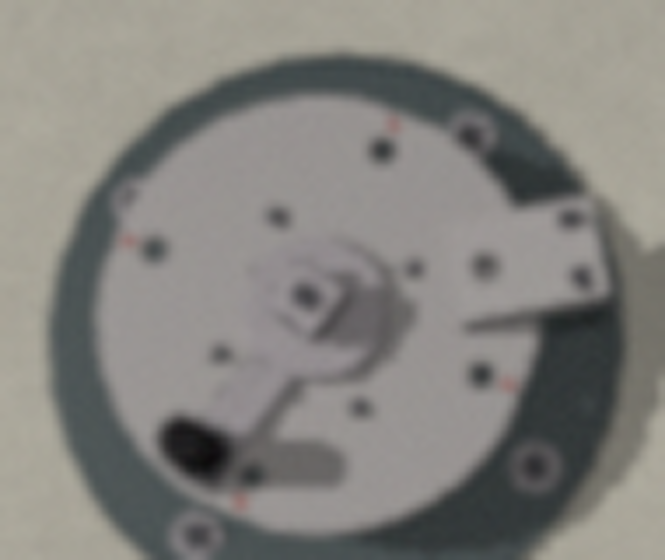

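View pics/side2.png

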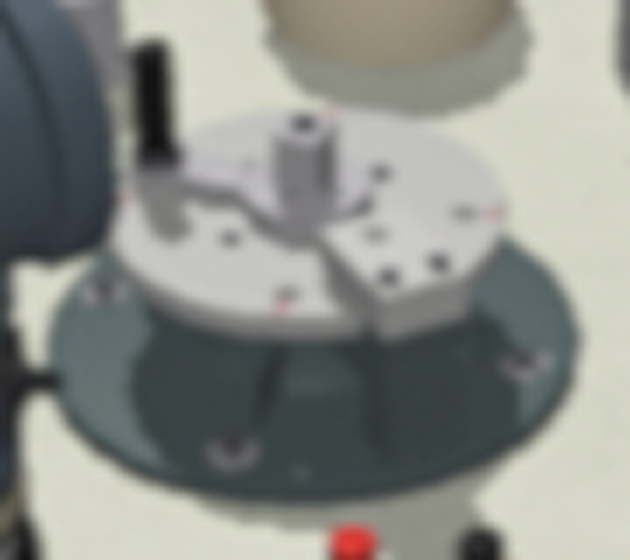

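View pics/top3.png

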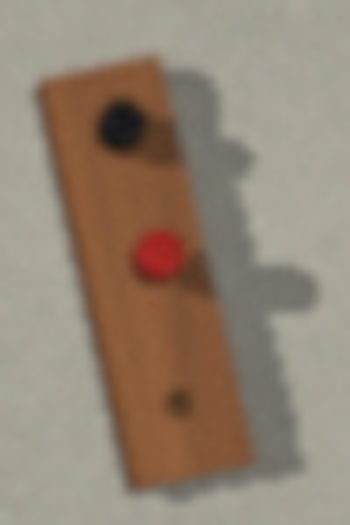

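View pics/side3.png

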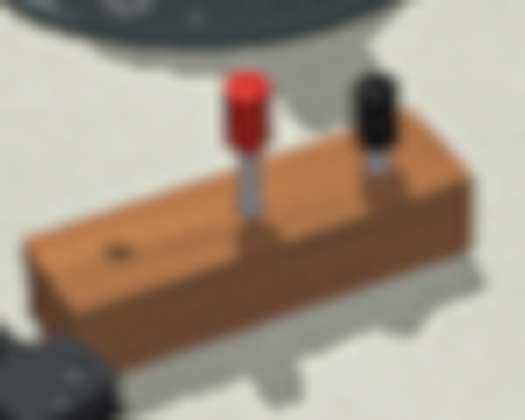

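```bash
cat > m.py <<'E'
from avg import *
T=pickle.load(open('top.pkl','rb'));S=pickle.load(open('side.pkl','rb'))
def f(c,x0,y0,X,Y,z): return at_z(c,[(X+.5)/7-.5+x0,(Y+.5)/7-.5+y0],z)[:2]
E
python3 - <<'E'
from m import *
h=[f(T,190,175,*p,.084) for p in [(383,149),(154,249),(482,375),(250,476)]]
h=np.array(h);ct=(h[0]+h[3])/2;ct2=(h[1]+h[2])/2
print('holes',h.round(4),ct,ct2,np.linalg.norm(h-h.mean(0),axis=1))
print('spig T',f(T,190,175,306,295,.13),'S',f(S,225,175,303,125,.13))
print('coll T',f(T,190,175,485,266,.112),'S',f(S,225,175,375,234,.112))
print('sideholes',f(S,225,175,381,172,.084),f(S,225,175,466,212,.084),f(S,225,175,288,294,.084))
print('grip T',f(T,190,175,180,437,.160),'S',f(S,225,175,152,48,.16))
print('pin T',f(T,310,200,160,255,.108),'S',f(S,240,240,248,85,.108))
print('short T',f(T,310,200,122,123,.086),'S',f(S,240,240,377,85,.086))
print('empty T',f(T,310,200,180,403,.042),'S',f(S,240,240,120,253,.042))
for n,c in(('top',T),('side',S)):
    vision.capture(n)
    for nm in ('collar_top','lever_grip','pin'):
        for r in models.masks_of(n,nm)[:2]: print(n,nm,r['confidence'],r['extent'])
o=T['depth'];print(by_depth(T,[257,219]),by_depth(T,[259,213]),by_depth(T,[332.5,236]),by_depth(S,[275,252]), by_depth(S,[281,208]))
E
```

```text
holes [[0.6207 0.0564]
 [0.5766 0.1578]
 [0.5189 0.0122]
 [0.4753 0.1139]] [0.54798731 0.08513539] [0.54771302 0.08501072] [0.07829073 0.07820915 0.07842612 0.07808158]
spig T [0.54818828 0.08468272] S [0.54886477 0.08256902]
coll T [0.56287917 0.00916879] S [0.56311597 0.00444534]
sideholes [0.59247048 0.10243329] [0.62207708 0.0536839 ] [0.52098492 0.00851602]
grip T [0.484456   0.13301253] S [0.48540644 0.12642002]
pin T [ 0.48975574 -0.21233592] S [ 0.49254767 -0.21749073]
short T [ 0.55065145 -0.19938394] S [ 0.55220906 -0.20536074]
empty T [ 0.43037595 -0.22603023] S [ 0.43159176 -0.2299874 ]
top collar_top 0.68 [199.4, 183.1, 283.4, 264.6]
top lever_grip 0.67 [204.4, 191.0, 264.0, 253.4]
top lever_grip 0.42 [196.7, 184.1, 281.4, 264.6]
top pin 0.59 [330.9, 231.8, 337.4, 240.8]
side collar_top 0.59 [235.7, 181.6, 307.2, 248.3]
side collar_top 0.18 [244.9, 180.8, 298.7, 222.8]
side lever_grip 0.85 [242.8, 185.2, 294.6, 224.9]
side lever_grip 0.7 [290.6, 250.4, 294.3, 264.7]
side pin 0.63 [270.4, 250.4, 277.3, 265.5]
[0.54323333 0.01480619 0.11186716] [0.56598226 0.01040931 0.08453677] [ 0.48984279 -0.21263223  0.10718011] [ 0.49265053 -0.21696508  0.10655462] [0.57194796 0.00112766 0.11233404]
```

```bash
cat > plan.py <<'E'
import sys
from h import *
def plan(x,y,z,jaw=None):
    s=status.read_state();R=s['tcp_rot'];p=s['position']
    if jaw is not None:
        ya=np.degrees(np.arctan2(R[1,1],R[0,1]));d=(jaw-ya+90)%180-90
        a=np.radians(d);Rz=np.array([[np.cos(a),-np.sin(a),0],[np.sin(a),np.cos(a),0],[0,0,1]]);R=Rz@R
        print('turn first: rz total units',round(-d/10,3))
    d=R.T@(np.array([x,y,z])-p)
    print('pos',p.round(4),'t',s['time_s'],'F',s['force'].round(2),'op',round(s['opening'],3));print('tilt',R[:,2].round(4),'units',(d/.025).round(3))
a=[float(v) for v in sys.argv[1:]]
plan(*a)
E
python3 plan.py .4912 -.2149 .15 102.6
```

```text
turn first: rz total units 1.357
pos [ 0.2757 -0.5609  0.2226] t 2.6 F [-1.06 -0.84  0.9 ] op 0.996
tilt [-0.  0. -1.] units [ 11.432 -11.626   2.902]
```

Emit:
send_rows(
  moves=[
    [0,0,0,0,0,0.68,-1],
    [0,0,0,0,0,0.68,-1],
    [1,-1,0,0,0,0,-1],
    [1,-1,0,0,0,0,-1],
    [1,-1,0,0,0,0,-1],
    [1,-1,0,0,0,0,-1],
    [1,-1,0,0,0,0,-1],
    [1,-1,0,0,0,0,-1],
    [1,-1,0.2,0,0,0,-1],
    [1,-1,0.5,0,0,0,-1],
    [1,-1,0.8,0,0,0,-1],
    [1,-1,0.8,0,0,0,-1],
  ],
)

```text
time_s: 4.1
position: [0.4661, -0.2617, 0.1649]
tcp_rot: [[0.976, 0.218, 0.001], [0.218, -0.976, -0.001], [0.001, 0.001, -1.0]]
force: [0.2, 0.3, 0.1]
opening: 1.003
```

```bash
python3 plan.py .4912 -.2149 .08 102.6
```

```text
turn first: rz total units -0.003
pos [ 0.4661 -0.2617  0.1649] t 4.1 F [0.19 0.32 0.1 ] op 1.003
tilt [ 9.e-04 -8.e-04 -1.e+00] units [ 1.385 -1.613  3.394]
```

Emit:
send_rows(
  moves=[
    [0.7,-0.8,0.2,0,0,0,-1],
    [0.7,-0.8,0.4,0,0,0,-1],
    [0,0,0.2,0,0,0,-1],
    [0,0,0,0,0,0,-1],
  ],
)

```text
time_s: 4.6
position: [0.4905, -0.2162, 0.1448]
tcp_rot: [[0.976, 0.218, -0.001], [0.218, -0.976, -0.0], [-0.001, -0.0, -1.0]]
force: [0.1, -0.7, -0.5]
opening: 0.999
```

```bash
python3 plan.py .4912 -.2149 .08 102.6
python3 - <<'E'
from h import *
a=cap('top')['img'][180:300,270:400,::-1];b=cap('side')['img'][180:300,210:340,::-1]
cv2.imwrite('pics/p4.png',cv2.resize(np.hstack([a,b]),None,fx=3,fy=3,interpolation=cv2.INTER_CUBIC))
E
```

```text
turn first: rz total units -0.002
pos [ 0.4905 -0.2162  0.1448] t 4.6 F [ 0.12 -0.68 -0.45] op 0.999
tilt [-5.e-04 -1.e-04 -1.e+00] units [ 0.04  -0.045  2.594]
```

View pics/p4.png

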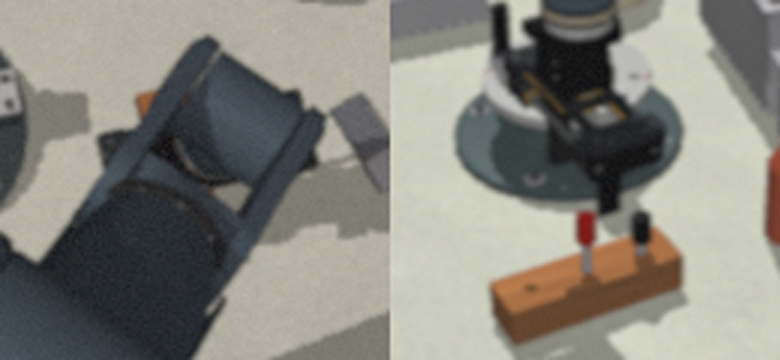

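Run:
```python
from h import *
c=vision.capture('side');s=status.read_state();p=s['position'];y=s['tcp_rot'][:,1]
for k in(.0435,.0585,0,-.0435): print(k,(proj(c,p+y*k)-[210-130,180])*3)
```

```text
0.0435 [603.330656   207.52275808]
0.0585 [610.9208128  215.88740951]
0 [581.95175153 183.95137915]
-0.0435 [561.47338785 161.3577063 ]
```

Emit:
send_rows(
  moves=[
    [0,0,0.8,0,0,0,-1],
    [0,0,0.9,0,0,0,-1],
    [0,0,0.7,0,0,0,-1],
    [0,0,0.2,0,0,0,-1],
    [0,0,0,0,0,0,0.0],
    [0,0,0,0,0,0,0.3],
    [0,0,0,0,0,0,0.4],
    [0,0,0,0,0,0,0.45],
  ],
)

```text
time_s: 5.75
position: [0.491, -0.2159, 0.0805]
tcp_rot: [[0.976, 0.218, 0.001], [0.218, -0.976, -0.001], [0.001, 0.001, -1.0]]
force: [0.4, 0.8, -0.4]
opening: 0.633
```

Run:
```python
from h import *
print(status.read_state())
b=cap('side')['img'][210:290,230:340,::-1]
cv2.imwrite('pics/p5.png',cv2.resize(b,None,fx=6,fy=6,interpolation=cv2.INTER_CUBIC))
```

```text
{'time_s': 5.75, 'joint_positions': array([-3.56803913e+01,  3.57269762e+01,  1.01679417e+02, -1.87497871e-03,
        4.25437879e+01,  4.17382481e+01]), 'qvel': array([-0.03446616,  0.1812208 ,  0.14314525,  0.00671976,  0.11030467,
        0.02893025]), 'tau': array([-2.80533760e-02, -4.06268835e+01, -1.01198539e+01,  5.41407173e-02,
       -2.74302182e-02,  1.42180979e-04]), 'position': array([ 0.49095583, -0.2158893 ,  0.08050064]), 'tcp_rot': array([[ 9.75982231e-01,  2.17849038e-01,  6.93376060e-04],
       [ 2.17849415e-01, -9.75982252e-01, -5.25121783e-04],
       [ 5.62325454e-04,  6.63561099e-04, -9.99999622e-01]]), 'force': array([ 0.40388242,  0.82971592, -0.41644532]), 'moment': array([ 0.04026463, -0.00594806, -0.00888749]), 'opening': 0.6332287339042405}
```

View pics/p5.png

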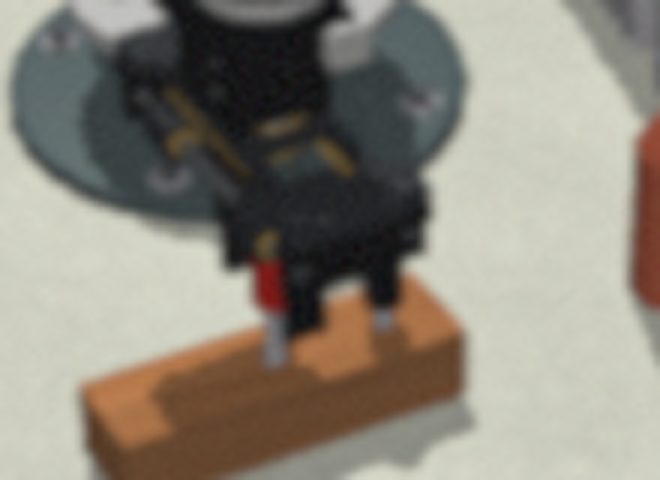

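Emit:
send_rows(
  moves=[
    [0,0,0,0,0,0,0.45],
    [0,0,0,0,0,0,0.45],
    [0,0,0,0,0,0,0.45],
    [0,0,0,0,0,0,0.45],
    [0,0,0,0,0,0,0.45],
  ],
)

```text
time_s: 6.42
position: [0.4907, -0.2158, 0.08]
tcp_rot: [[0.976, 0.218, -0.0], [0.218, -0.976, 0.0], [-0.0, -0.0, -1.0]]
force: [-0.8, 0.4, -0.3]
opening: 0.273
```

Run:
```python
from h import *
s=status.read_state();print(s['opening'],s['force'])
b=cap('side')['img'][210:290,230:340,::-1]
cv2.imwrite('pics/p6.png',cv2.resize(b,None,fx=6,fy=6,interpolation=cv2.INTER_CUBIC))
```

```text
0.2731988976491048 [-0.80352821  0.44959397 -0.34132981]
```

View pics/p6.png

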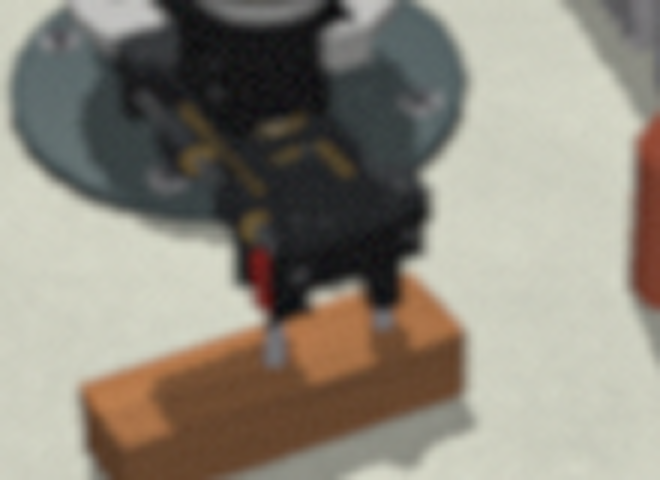

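Emit:
send_rows(
  moves=[
    [0,0,0,0,0,0,0.5],
    [0,0,0,0,0,0,0.7],
    [0,0,0,0,0,0,1],
    [0,0,0,0,0,0,1],
  ],
)

```text
time_s: 6.98
position: [0.4907, -0.2157, 0.0801]
tcp_rot: [[0.976, 0.218, -0.0], [0.218, -0.976, 0.0], [-0.0, -0.0, -1.0]]
force: [-0.2, 0.5, -0.1]
opening: 0.24
```

Run:
```python
from h import *
s=status.read_state();print(s['opening'],s['force'],s['moment'],s['position'])
```

```text
0.24045129808536614 [-0.23812737  0.51321522 -0.09132117] [ 0.02147023  0.04493144 -0.02533337] [ 0.49070713 -0.2157397   0.08005511]
```

Emit:
send_rows(
  moves=[
    [0,0,-0.3,0,0,0,1],
    [0,0,-0.6,0,0,0,1],
    [0,0,-0.9,0,0,0,1],
    [0,0,-1,0,0,0,1],
    [0,0,-1,0,0,0,1],
    [0,0,-0.7,0,0,0,1],
    [0,0,-0.3,0,0,0,1],
    [0,0,0,0,0,0,1],
  ],
)

```text
time_s: 7.98
position: [0.4909, -0.2159, 0.2008]
tcp_rot: [[0.976, 0.218, 0.001], [0.218, -0.976, -0.001], [0.001, 0.001, -1.0]]
force: [-0.1, 0.5, -1.4]
opening: 0.244
```

```bash
python3 plan.py .5632 .006 .196 102.6
```

```text
turn first: rz total units -0.003
pos [ 0.4909 -0.2159  0.2008] t 7.975 F [-0.11  0.53 -1.39] op 0.244
tilt [ 1.2e-03 -9.0e-04 -1.0e+00] units [ 4.758 -8.033  0.189]
```

Emit:
send_rows(
  moves=[
    [0.3,-0.5,0,0,0,0,1],
    [0.56,-0.95,0,0,0,0,1],
    [0.56,-0.95,0,0,0,0,1],
    [0.56,-0.95,0,0,0,0,1],
    [0.56,-0.95,0,0,0,0,1],
    [0.56,-0.95,0,0,0,0,1],
    [0.56,-0.95,0,0,0,0,1],
    [0.56,-0.95,0,0,0,0,1],
    [0.36,-0.6,0.1,0,0,0,1],
    [0.18,-0.28,0.1,0,0,0,1],
    [0,0,0,0,0,0,1],
    [0,0,0,0,0,0,1],
  ],
)

```text
time_s: 9.48
position: [0.563, 0.0054, 0.1949]
tcp_rot: [[0.976, 0.217, -0.001], [0.217, -0.976, -0.0], [-0.001, 0.0, -1.0]]
force: [0.3, -0.7, -0.1]
opening: 0.241
```

```bash
python3 plan.py .5632 .006 .196 102.6
python3 - <<'E'
from avg import *
c=avg('side',4);pickle.dump(c,open('side7.pkl','wb'))
b=c['img'][160:250,225:335,::-1]
cv2.imwrite('pics/p7.png',cv2.resize(b,None,fx=7,fy=6.6,interpolation=cv2.INTER_CUBIC))
c=avg('top',3);b=c['img'][160:270,190:330,::-1]
cv2.imwrite('pics/p7t.png',cv2.resize(b,None,fx=5,fy=5,interpolation=cv2.INTER_CUBIC))
E
```

```text
turn first: rz total units -0.007
pos [0.563  0.0054 0.1949] t 9.475 F [ 0.26 -0.71 -0.12] op 0.241
tilt [-6.e-04 -2.e-04 -1.e+00] units [ 0.015 -0.023 -0.045]
```

View pics/p7.png

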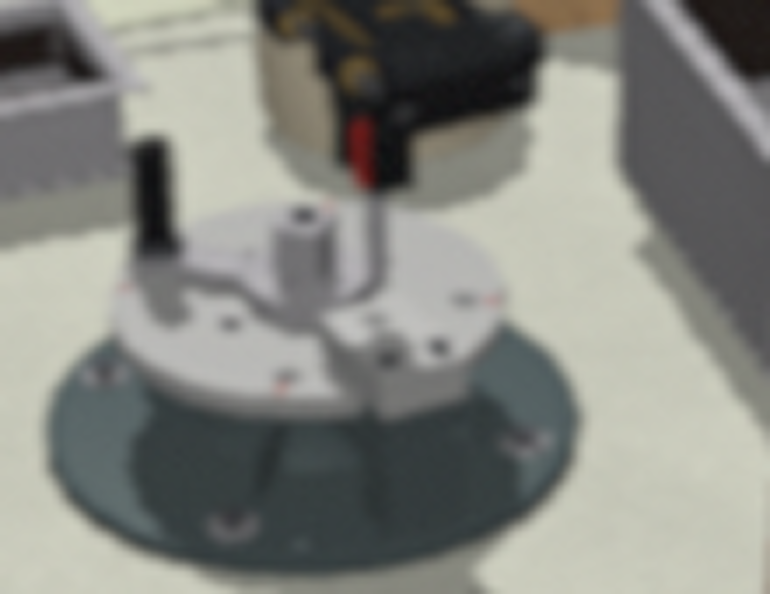

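View pics/p7t.png

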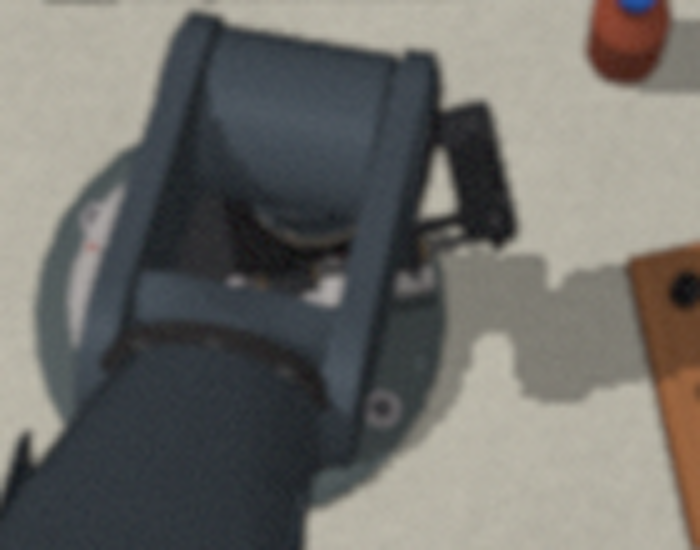

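Run:
```python
from avg import *
a=pickle.load(open('side.pkl','rb'));b=pickle.load(open('side7.pkl','rb'))
p=[.563,.0054]
print('foot',proj(b,p+[.129]),'hole exp',proj(b,[.5632,.006,.112]),'headbot',proj(b,p+[.191]))
x0,y0,w,h=262,175,36,45
d=np.abs(a['img'].astype(int)-b['img'].astype(int)).sum(2).clip(0,255).astype(np.uint8)
A=[cv2.resize(i[y0:y0+h,x0:x0+w],None,fx=7,fy=12,interpolation=cv2.INTER_NEAREST) for i in (a['img'][:,:,::-1],b['img'][:,:,::-1],cv2.merge([d]*3))]
cv2.imwrite('pics/d7.png',np.hstack(A))
```

```text
foot [277.91611826 203.45967399] hole exp [278.04236688 207.75546375] headbot [277.48442893 187.01695101]
```

View pics/d7.png

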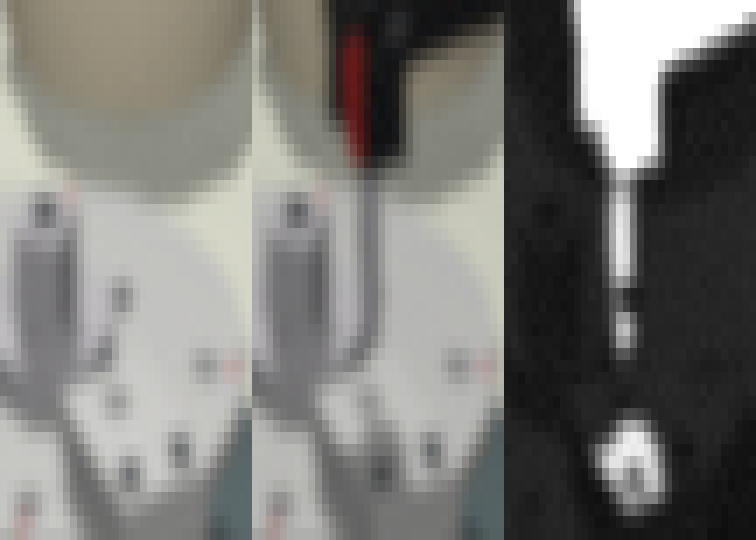

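Emit:
send_rows(
  moves=[
    [0,0,0.25,0,0,0,1],
    [0,0,0.25,0,0,0,1],
    [0,0,0.2,0,0,0,1],
    [0,0,0.08,0,0,0,1],
    [0,0,0,0,0,0,1],
  ],
)

```text
time_s: 10.45
position: [0.5631, 0.0061, 0.1753]
tcp_rot: [[0.976, 0.218, -0.0], [0.218, -0.976, 0.0], [-0.0, -0.0, -1.0]]
force: [-0.5, 0.1, -1.9]
opening: 0.241
```

Run:
```python
from h import *
s=status.read_state();print(s['opening'],s['force'],s['moment'],s['position'])
```

```text
0.24149052837579837 [-0.52496455  0.0975209  -1.87148382] [-0.00596699  0.03354458 -0.00087078] [0.56311492 0.00606997 0.17532062]
```

Emit:
send_rows(
  moves=[
    [0,0,0.1,0,0,0,1],
    [0,0,0.1,0,0,0,1],
    [0,0,0,0,0,0,1],
  ],
)

```text
time_s: 10.82
position: [0.5629, 0.0061, 0.1703]
tcp_rot: [[0.976, 0.218, -0.001], [0.218, -0.976, 0.0], [-0.001, -0.0, -1.0]]
force: [-1.2, -0.7, -1.1]
opening: 0.242
```

```bash
cat > st.py <<'E'
from h import *
s=status.read_state();print(s['time_s'],round(s['opening'],3),s['force'].round(2),s['moment'].round(3),s['position'].round(4))
E
python3 st.py
```

```text
10.825 0.242 [-1.22 -0.68 -1.05] [0.058 0.117 0.001] [0.5629 0.0061 0.1703]
```

Emit:
send_rows(
  moves=[
    [-0.02,0.01,0.12,0,0,0,1],
    [0,0,0.12,0,0,0,1],
    [0,0,0,0,0,0,1],
  ],
)

```text
time_s: 11.2
position: [0.5626, 0.0057, 0.1642]
tcp_rot: [[0.976, 0.218, -0.0], [0.218, -0.976, 0.0], [-0.0, -0.0, -1.0]]
force: [-0.5, 0.6, -1.3]
opening: 0.245
```

```bash
python3 st.py
```

```text
11.2 0.245 [-0.46  0.56 -1.31] [0.133 0.17  0.027] [0.5626 0.0057 0.1642]
```

Emit:
send_rows(
  moves=[
    [0,0,0.12,0,0,0,1],
    [0,0,0.12,0,0,0,1],
    [0,0,0.08,0,0,0,1],
    [0,0,0,0,0,0,1],
  ],
)

```text
time_s: 11.7
position: [0.5626, 0.0057, 0.1562]
tcp_rot: [[0.976, 0.218, -0.001], [0.218, -0.976, 0.0], [-0.0, -0.0, -1.0]]
force: [-1.2, 0.7, -1.0]
opening: 0.246
```

```bash
python3 st.py
```

```text
11.7 0.246 [-1.19  0.71 -0.98] [0.186 0.132 0.01 ] [0.5626 0.0057 0.1562]
```

Emit:
send_rows(
  moves=[
    [0,0,0.06,0,0,0,1],
    [0,0,0.06,0,0,0,1],
    [0,0,0.03,0,0,0,1],
    [0,0,0,0,0,0,1],
  ],
)

```text
time_s: 12.2
position: [0.5626, 0.0058, 0.1527]
tcp_rot: [[0.976, 0.218, -0.0], [0.218, -0.976, 0.0], [-0.0, -0.0, -1.0]]
force: [-0.7, 1.7, -0.5]
opening: 0.246
```

```bash
python3 st.py
```

```text
12.2 0.246 [-0.73  1.67 -0.54] [0.312 0.265 0.002] [0.5626 0.0058 0.1527]
```

Emit:
send_rows(
  moves=[
    [0,0,0.03,0,0,0,1],
    [0,0,0,0,0,0,1],
  ],
)

```text
time_s: 12.45
position: [0.5626, 0.0058, 0.152]
tcp_rot: [[0.976, 0.218, -0.0], [0.218, -0.976, 0.0], [-0.0, -0.0, -1.0]]
force: [-1.0, 1.8, -0.3]
opening: 0.249
```

```bash
python3 st.py
```

```text
12.45 0.249 [-1.02  1.84 -0.27] [0.363 0.253 0.004] [0.5626 0.0058 0.152 ]
```

Emit:
send_rows(
  moves=[
    [0,0,0.03,0,0,0,1],
    [0,0,0.02,0,0,0,1],
    [0,0,0,0,0,0,1],
  ],
)

```text
time_s: 12.82
position: [0.5627, 0.0058, 0.1507]
tcp_rot: [[0.976, 0.218, -0.0], [0.218, -0.976, 0.0], [-0.0, -0.0, -1.0]]
force: [-1.8, 1.5, -0.2]
opening: 0.25
```

```bash
python3 st.py
```

```text
12.825 0.25 [-1.83  1.51 -0.18] [0.392 0.295 0.03 ] [0.5627 0.0058 0.1507]
```

Emit:
send_rows(
  moves=[
    [0,0,0,0,0,0,0.4],
    [0,0,0,0,0,0,0.2],
    [0,0,0,0,0,0,0],
    [0,0,0,0,0,0,0],
    [0,0,-0.5,0,0,0,-0.2],
    [0,0,-0.8,0,0,0,-0.2],
    [0,0,-0.9,0,0,0,-0.2],
    [0,0,-0.3,0,0,0,-0.2],
  ],
)

```text
time_s: 13.82
position: [0.5639, 0.0055, 0.2155]
tcp_rot: [[0.976, 0.218, 0.004], [0.218, -0.976, -0.001], [0.004, 0.002, -1.0]]
force: [-0.5, -0.4, 0.1]
opening: 0.594
```

```bash
python3 st.py
python3 - <<'E'
from avg import *
c=avg('side',2)
x0,y0,w,h=225,160,100,80
cv2.imwrite('pics/p8.png',cv2.resize(c['img'][y0:y0+h,x0:x0+w,::-1],None,fx=7,fy=7,interpolation=cv2.INTER_CUBIC))
a=models.masks_of('side','pin');print([(r['confidence'],r['extent']) for r in a])
for z in(.178,.153,.146): print(proj(c,[.563,.006,z-0.0]), proj(c,[.563,.006,z-.032]))
E
```

```text
13.825 0.594 [-0.53 -0.35  0.1 ] [0.015 0.034 0.01 ] [0.5639 0.0055 0.2155]
[(0.57, [274.7, 190.1, 282.5, 206.3])]
[277.52700975 190.42792542] [277.75047158 198.92318365]
[277.70191501 197.07932528] [277.92240813 205.44289613]
[277.75047158 198.92318365] [277.97013786 207.250211  ]
```

View pics/p8.png

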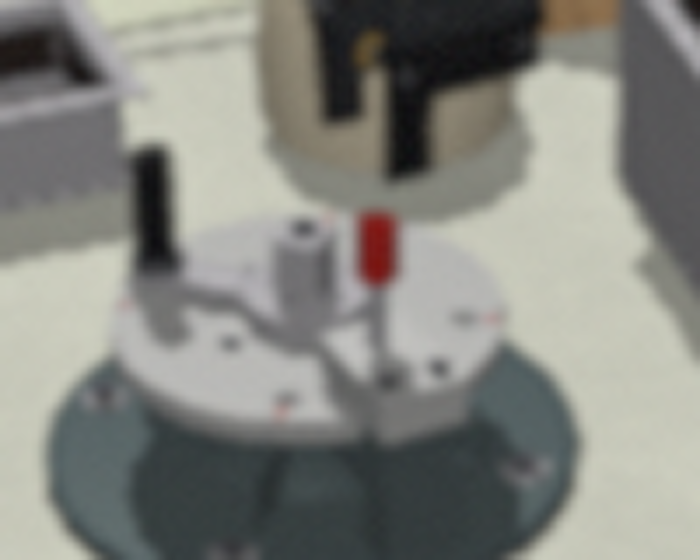

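```bash
python3 plan.py .4848 .1295 .21 -105
python3 - <<'E'
from h import *
print(status.read_state()['joint_positions'])
E
```

```text
turn first: rz total units 2.757
pos [0.5628 0.0057 0.2136] t 13.975 F [-0.59  1.29 -0.16] op 0.604
tilt [ 5.e-04 -4.e-04 -1.e+00] units [-4.294 -3.977  0.14 ]
[-1.07972486e+01  2.60387582e+01  9.17336701e+01 -1.87289161e-03
  6.21910612e+01  6.66298835e+01]
```

Emit:
send_rows(
  moves=[
    [0,0,0,0,0,0.92,-0.1],
    [0,0,0,0,0,0.92,-0.1],
    [0,0,0,0,0,0.92,-0.1],
    [-0.7,-0.6,0,0,0,0,0.0],
    [-0.9,-0.9,0,0,0,0,0.1],
    [-0.9,-0.9,0,0,0,0,0.2],
    [-0.9,-0.8,0,0,0,0,0.2],
    [-0.6,-0.5,0.1,0,0,0,0.2],
    [-0.3,-0.28,0.1,0,0,0,0.2],
    [0,0,0.2,0,0,0,0.2],
    [0,0,0,0,0,0,0.2],
  ],
)

```text
time_s: 15.35
position: [0.485, 0.1291, 0.2028]
tcp_rot: [[0.966, -0.26, -0.001], [-0.26, -0.966, -0.0], [-0.0, 0.0, -1.0]]
force: [0.3, 0.3, -1.0]
opening: 0.403
```

```bash
python3 plan.py .4848 .1295 .135 -105
python3 - <<'E'
from avg import *
c=avg('side',2)
x0,y0,w,h=205,130,100,80
cv2.imwrite('pics/p9.png',cv2.resize(c['img'][y0:y0+h,x0:x0+w,::-1],None,fx=7,fy=7,interpolation=cv2.INTER_CUBIC))
s=status.read_state();p=s['position'];y=s['tcp_rot'][:,1]
for k in(.0174,-.0174): print((proj(c,p+y*k)-[x0,y0])*7)
print((proj(c,[.4848,.1295,.16])-[x0,y0])*7)
E
```

```text
turn first: rz total units -0.004
pos [0.485  0.1291 0.2028] t 15.35 F [ 0.3   0.32 -1.02] op 0.403
tilt [-5.e-04 -3.e-04 -1.e+00] units [-0.011 -0.013  2.711]
[281.11144078 296.30562775]
[284.66579596 262.22139594]
[286.42552247 357.22936444]
```

View pics/p9.png

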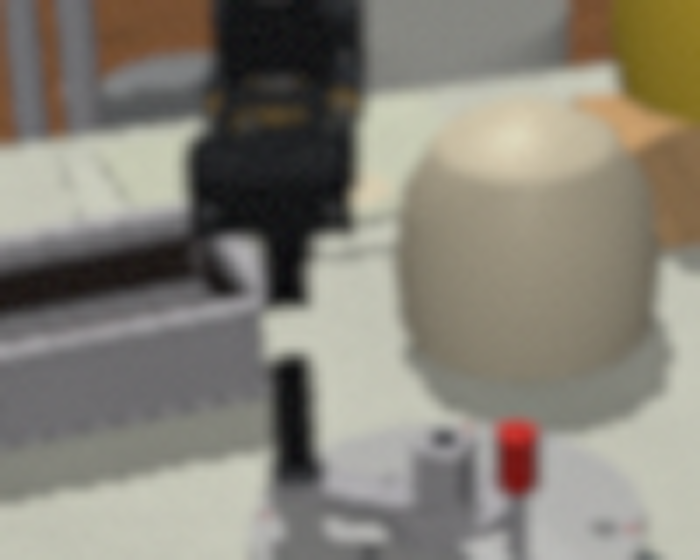

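Emit:
send_rows(
  moves=[
    [0,0.06,0.6,0,0,0,0.2],
    [0,0,0.6,0,0,0,0.2],
    [0,0,0.3,0,0,0,0.2],
    [0,0,0.2,0,0,0,0.2],
  ],
)

```text
time_s: 15.95
position: [0.4847, 0.1279, 0.1606]
tcp_rot: [[0.966, -0.26, 0.0], [-0.26, -0.966, -0.0], [0.0, -0.0, -1.0]]
force: [1.1, -0.2, 0.8]
opening: 0.398
```

```bash
python3 st.py
```

```text
15.95 0.398 [ 1.11 -0.18  0.78] [ 0.115 -0.002  0.022] [0.4847 0.1279 0.1606]
```

Emit:
send_rows(
  moves=[
    [0,0,0.15,0,0,0,0.2],
    [0,0,0.15,0,0,0,0.2],
    [0,0,0,0,0,0,0.2],
  ],
)

```text
time_s: 16.32
position: [0.4843, 0.1282, 0.1532]
tcp_rot: [[0.966, -0.259, -0.0], [-0.259, -0.966, 0.0], [-0.0, 0.0, -1.0]]
force: [-0.3, -0.5, -0.4]
opening: 0.403
```

```bash
python3 st.py
python3 - <<'E'
from avg import *
c=avg('side',2)
x0,y0,w,h=205,130,100,80
cv2.imwrite('pics/p10.png',cv2.resize(c['img'][y0:y0+h,x0:x0+w,::-1],None,fx=7,fy=7,interpolation=cv2.INTER_CUBIC))
E
```

```text
16.325 0.403 [-0.32 -0.46 -0.41] [ 0.065  0.002 -0.021] [0.4843 0.1282 0.1532]
```

View pics/p10.png

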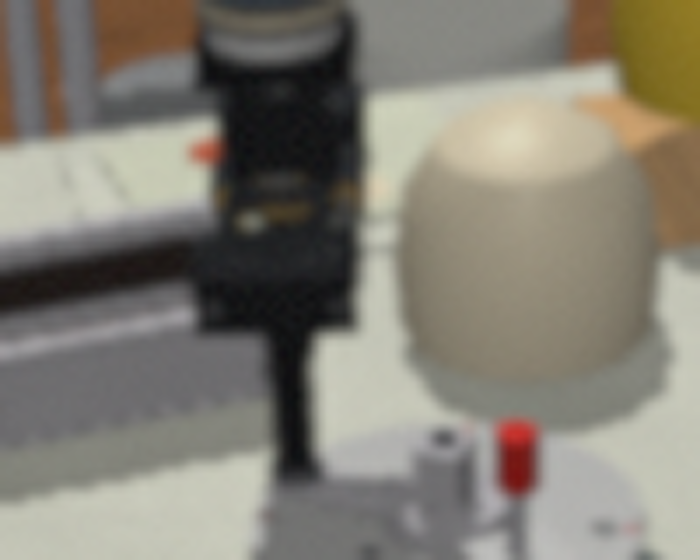

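Emit:
send_rows(
  moves=[
    [0,0,0.3,0,0,0,0.2],
    [0,0,0.3,0,0,0,0.2],
    [0,0,0.15,0,0,0,0.3],
    [0,0,0,0,0,0,0.42],
    [0,0,0,0,0,0,0.42],
    [0,0,0,0,0,0,0.42],
  ],
)

```text
time_s: 17.18
position: [0.4841, 0.1286, 0.1346]
tcp_rot: [[0.966, -0.259, -0.0], [-0.259, -0.966, 0.001], [-0.0, -0.001, -1.0]]
force: [-0.7, 2.2, -1.1]
opening: 0.291
```

```bash
python3 st.py
```

```text
17.175 0.291 [-0.69  2.19 -1.12] [ 0.476  0.192 -0.016] [0.4841 0.1286 0.1346]
```

```bash
cat > arc.py <<'E'
import numpy as np,sys
ax=np.array([.5483,.082]);X=np.array([.966,-.259]);Y=np.array([-.259,-.966])
c=lambda t: ax+.08*np.array([np.cos(np.radians(t)),np.sin(np.radians(t))])
t0=142.9
for d0,d1 in [(0,3),(3,8),(8,13),(13,18),(18,23),(23,27),(27,29),(29,31),(31,32),(32,33),(33,34),(34,35),(35,36)]:
    v=c(t0+d1)-c(t0+d0);print(d0,d1,(v@X/.025).round(3),(v@Y/.025).round(3), (c(t0+d1)+.0016*Y).round(4))
E
python3 arc.py
```

```text
0 3 -0.059 0.157 [0.4816 0.1253]
3 8 -0.08 0.268 [0.478  0.1194]
8 13 -0.056 0.274 [0.4749 0.1131]
13 18 -0.032 0.277 [0.4723 0.1066]
18 23 -0.008 0.279 [0.4703 0.0999]
23 27 0.011 0.223 [0.4691 0.0945]
27 29 0.012 0.111 [0.4687 0.0917]
29 31 0.015 0.111 [0.4683 0.089 ]
31 32 0.009 0.055 [0.4682 0.0876]
32 33 0.01 0.055 [0.4681 0.0862]
33 34 0.011 0.055 [0.468  0.0848]
34 35 0.012 0.055 [0.4679 0.0834]
35 36 0.013 0.054 [0.4679 0.082 ]
```

Emit:
send_rows(
  moves=[
    [-0.03,0.08,0,0,0,0,0.42],
    [-0.03,0.08,0,0,0,0,0.42],
    [-0.04,0.13,0,0,0,0,0.42],
    [-0.04,0.13,0,0,0,0,0.42],
    [-0.03,0.14,0,0,0,0,0.42],
    [-0.03,0.14,0,0,0,0,0.42],
    [0,0,0,0,0,0,0.42],
  ],
)

```text
time_s: 18.05
position: [0.4756, 0.1117, 0.1347]
tcp_rot: [[0.966, -0.259, 0.001], [-0.259, -0.966, -0.001], [0.002, 0.001, -1.0]]
force: [1.4, 0.3, 0.1]
opening: 0.292
```

```bash
python3 st.py
python3 - <<'E'
from avg import *
c=avg('side',2)
x0,y0,w,h=225,160,100,80
cv2.imwrite('pics/p11.png',cv2.resize(c['img'][y0:y0+h,x0:x0+w,::-1],None,fx=7,fy=7,interpolation=cv2.INTER_CUBIC))
E
```

```text
18.05 0.292 [1.39 0.32 0.14] [ 0.05   0.009 -0.036] [0.4756 0.1117 0.1347]
```

View pics/p11.png

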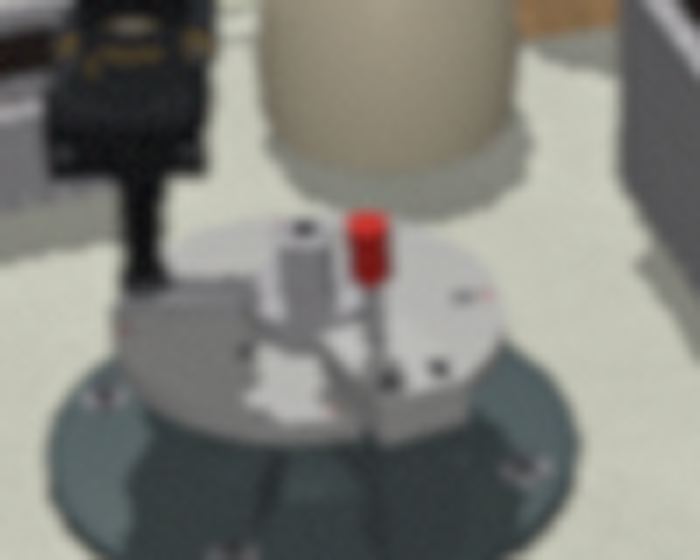

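Emit:
send_rows(
  moves=[
    [-0.02,0.14,0,0,0,0,0.42],
    [-0.01,0.14,0,0,0,0,0.42],
    [0,0.14,0,0,0,0,0.42],
    [0,0.14,0,0,0,0,0.42],
    [0,0.1,0,0,0,0,0.42],
    [0,0.1,0,0,0,0,0.42],
    [0,0,0,0,0,0,0.42],
  ],
)

```text
time_s: 19.02
position: [0.4694, 0.0939, 0.1345]
tcp_rot: [[0.966, -0.259, 0.0], [-0.259, -0.966, -0.001], [0.0, 0.001, -1.0]]
force: [-0.1, -0.3, 0.1]
opening: 0.292
```

```bash
python3 st.py
cat > look.py <<'E'
from avg import *
import sys
c=avg('side',2)
x0,y0,w,h=225,160,100,80
cv2.imwrite('pics/'+sys.argv[1],cv2.resize(c['img'][y0:y0+h,x0:x0+w,::-1],None,fx=7,fy=7,interpolation=cv2.INTER_CUBIC))
i=c['img'].astype(int)[170:225,265:292];m=(i[:,:,0]>110)&(i[:,:,1]<70)&(i[:,:,2]<70)
v,u=np.nonzero(m);print('red px',len(v),'rows',v.min()+170,v.max()+170,'cols',u.min()+265,u.max()+265,'cen',u.mean()+265,v.mean()+170)
E
python3 look.py p12.png
```

```text
19.025 0.292 [-0.12 -0.33  0.12] [0.011 0.015 0.068] [0.4694 0.0939 0.1345]
red px 42 rows 191 200 cols 275 279 cen 277.1666666666667 195.33333333333334
```

View pics/p12.png

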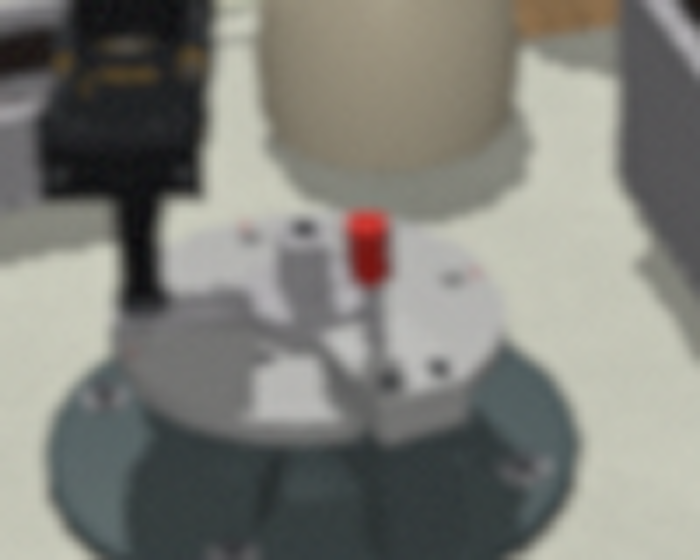

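Run:
```python
from m import *
ax=np.array([.5489,.0826])
for p in [(453,280),(250,236)]:
    q=f(S,225,160,*p,.084)-ax;print(q,np.hypot(*q),np.degrees(np.arctan2(q[1],q[0])))
for p in [(466,212),(288,294)]:
    q=f(S,225,175,*p,.084)-ax;print(q,np.hypot(*q),np.degrees(np.arctan2(q[1],q[0])))
```

```text
[0.07693364 0.00635858] 0.07719595793373346 4.7247677606082785
[-0.00921411  0.07845231] 0.07899154427429506 96.6986169190557
[ 0.07317708 -0.0289161 ] 0.07868307010317664 -21.561570554872905
[-0.02791508 -0.07408398] 0.07916873469533338 -110.64657045729014
```

Emit:
send_rows(
  moves=[
    [0.01,0.055,0,0,0,0,0.42],
    [0.01,0.055,0,0,0,0,0.42],
    [0.01,0.055,0,0,0,0,0.42],
    [0,0,0,0,0,0,0.42],
  ],
)

```text
time_s: 19.62
position: [0.4689, 0.09, 0.1345]
tcp_rot: [[0.966, -0.259, -0.0], [-0.259, -0.966, -0.0], [-0.0, 0.0, -1.0]]
force: [-0.0, -0.5, 0.6]
opening: 0.292
```

```bash
python3 st.py;python3 look.py p13.png
```

```text
19.625 0.292 [-0.04 -0.46  0.63] [0.133 0.036 0.025] [0.4689 0.09   0.1345]
red px 39 rows 191 200 cols 277 281 cen 278.84615384615387 195.71794871794873
```

Emit:
send_rows(
  moves=[
    [0.0,0.03,0,0,0,0,0.42],
    [0,0,0,0,0,0,0.42],
  ],
)

```text
time_s: 19.98
position: [0.4689, 0.0894, 0.1346]
tcp_rot: [[0.966, -0.259, 0.0], [-0.259, -0.966, -0.0], [0.0, 0.0, -1.0]]
force: [-0.2, 0.4, 0.6]
opening: 0.289
```

```bash
python3 st.py;python3 look.py p14.png
```

```text
19.975 0.289 [-0.2   0.43  0.64] [0.054 0.065 0.004] [0.4689 0.0894 0.1346]
red px 40 rows 196 205 cols 276 280 cen 277.9 200.5
```

```bash
python3 st.py;python3 look.py p15.png
```

```text
20.075 0.291 [ 0.64  0.18 -0.05] [ 0.085  0.053 -0.059] [0.4689 0.0894 0.1346]
red px 41 rows 196 205 cols 276 280 cen 277.8780487804878 200.609756097561
```

View pics/p15.png

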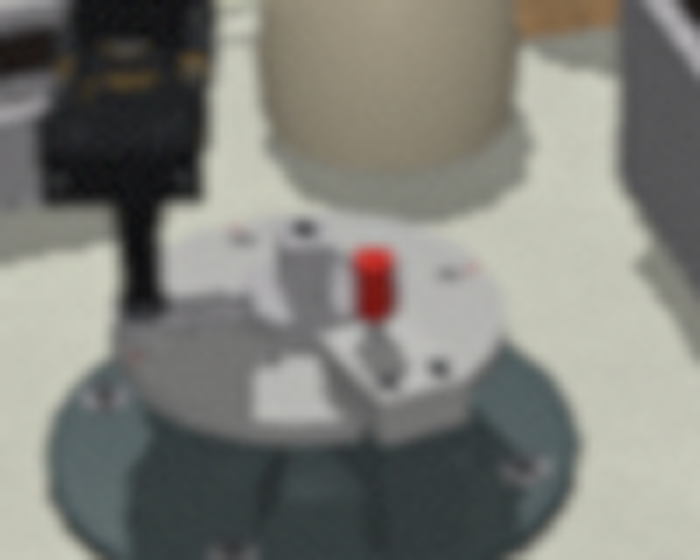

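Emit:
send_rows(
  moves=[
    [0.0,0.02,0,0,0,0,0.42],
    [0,0,0,0,0,0,0.42],
  ],
)

```text
time_s: 20.42
position: [0.4687, 0.0891, 0.1346]
tcp_rot: [[0.966, -0.259, 0.0], [-0.259, -0.966, 0.0], [0.0, -0.0, -1.0]]
force: [1.4, 0.8, -0.9]
opening: 0.288
```

```bash
python3 st.py;python3 look.py p16.png
```

```text
20.425 0.288 [ 1.39  0.83 -0.93] [ 0.166  0.001 -0.036] [0.4687 0.0891 0.1346]
red px 40 rows 198 206 cols 276 280 cen 277.95 201.925
```

Emit:
send_rows(
  moves=[
    [0.0,0.02,0,0,0,0,0.42],
    [0,0,0,0,0,0,0.42],
  ],
)

```text
time_s: 20.78
position: [0.4686, 0.0887, 0.1346]
tcp_rot: [[0.966, -0.259, 0.0], [-0.259, -0.966, 0.0], [0.0, -0.0, -1.0]]
force: [0.8, 1.0, -0.1]
opening: 0.292
```

```bash
python3 st.py;python3 look.py p17.png
```

```text
20.775 0.292 [ 0.85  1.01 -0.12] [ 0.275 -0.041 -0.001] [0.4686 0.0887 0.1346]
red px 38 rows 198 206 cols 276 280 cen 278.1578947368421 202.0
```

Emit:
send_rows(
  moves=[
    [0.0,0.02,0,0,0,0,0.42],
    [0,0,0,0,0,0,0.42],
  ],
)

```text
time_s: 21.12
position: [0.4685, 0.0881, 0.1346]
tcp_rot: [[0.966, -0.259, 0.0], [-0.259, -0.966, -0.0], [0.0, -0.0, -1.0]]
force: [1.6, 1.8, 0.2]
opening: 0.293
```

```bash
python3 st.py;python3 look.py p18.png
```

```text
21.125 0.293 [1.58 1.79 0.15] [ 0.353 -0.07  -0.094] [0.4685 0.0881 0.1346]
red px 38 rows 198 206 cols 276 280 cen 278.1578947368421 202.0
```

View pics/p18.png

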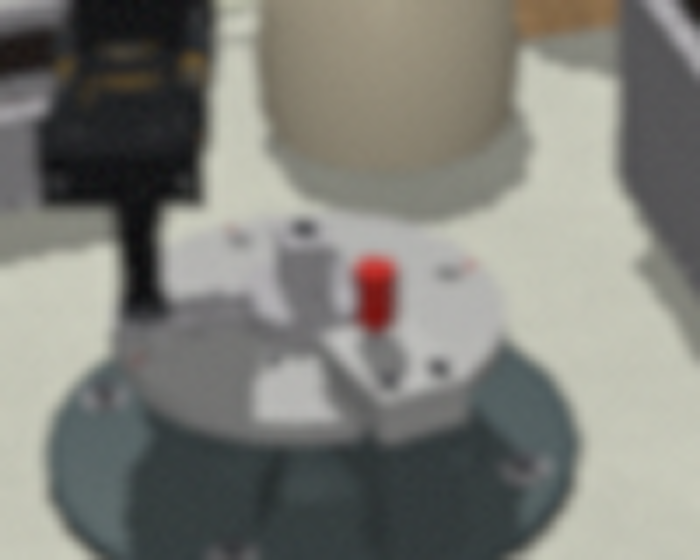

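Emit:
send_rows(
  moves=[
    [0,-0.04,0,0,0,0,0.2],
    [0,0,0,0,0,0,0.1],
    [0,0,0,0,0,0,0.1],
    [0,0,-0.5,0,0,0,0.1],
    [0,0,-1,0,0,0,0.1],
    [0,0,-1,0,0,0,0.2],
    [0,0,-0.3,0,0,0,0.5],
    [0,0,0,0,0,0,1],
  ],
)

```text
time_s: 22.22
position: [0.4688, 0.089, 0.2051]
tcp_rot: [[0.966, -0.259, 0.001], [-0.259, -0.966, -0.0], [0.001, -0.0, -1.0]]
force: [0.2, -0.8, -0.3]
opening: 0.258
```

```bash
python3 plan.py .563 .006 .19 -105;python3 look.py p19.png
```

```text
turn first: rz total units -0.003
pos [0.4688 0.089  0.2051] t 22.225 F [ 0.23 -0.75 -0.26] op 0.258
tilt [ 1.3e-03 -1.0e-04 -1.0e+00] units [4.499 2.233 0.609]
red px 38 rows 198 206 cols 276 280 cen 278.1578947368421 202.0
```

Emit:
send_rows(
  moves=[
    [0.6,0.3,0,0,0,0,1],
    [0.9,0.45,0,0,0,0,1],
    [0.9,0.45,0,0,0,0,1],
    [0.9,0.45,0,0,0,0,1],
    [0.8,0.4,0,0,0,0,1],
    [0.4,0.18,0.2,0,0,0,1],
    [0,0,0.4,0,0,0,1],
    [0,0,0.4,0,0,0,1],
    [0,0,0,0,0,0,1],
  ],
)

```text
time_s: 23.45
position: [0.5611, 0.0068, 0.1781]
tcp_rot: [[0.966, -0.259, -0.004], [-0.259, -0.966, 0.001], [-0.004, 0.0, -1.0]]
force: [0.2, -0.2, -0.3]
opening: 0.008
```

```bash
python3 st.py;python3 look.py p20.png
```

```text
23.45 0.008 [ 0.19 -0.17 -0.34] [ 0.093 -0.019  0.007] [0.5611 0.0068 0.1781]
red px 38 rows 198 206 cols 276 280 cen 278.1578947368421 202.0
```

View pics/p20.png

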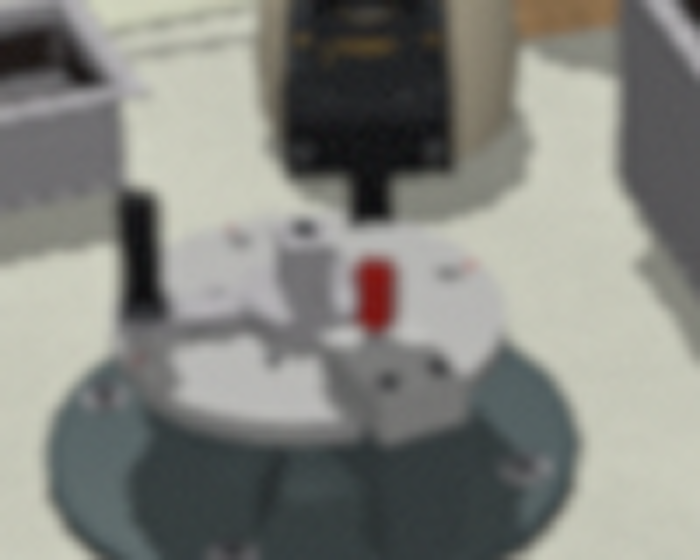

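Emit:
send_rows(
  moves=[
    [0.05,0.02,0.4,0,0,0,1],
    [0,0,0.3,0,0,0,1],
    [0,0,0.1,0,0,0,1],
    [0,0,0,0,0,0,1],
  ],
)

```text
time_s: 24.05
position: [0.5637, 0.0053, 0.1592]
tcp_rot: [[0.966, -0.259, -0.001], [-0.259, -0.966, 0.0], [-0.001, 0.0, -1.0]]
force: [0.6, -0.3, 0.1]
opening: 0.005
```

```bash
python3 st.py
```

```text
24.05 0.005 [ 0.59 -0.34  0.13] [ 0.068  0.051 -0.011] [0.5637 0.0053 0.1592]
```

Emit:
send_rows(
  moves=[
    [0,0,0.06,0,0,0,1],
    [0,0,0.06,0,0,0,1],
    [0,0,0,0,0,0,1],
  ],
)

```text
time_s: 24.42
position: [0.5639, 0.0053, 0.1565]
tcp_rot: [[0.966, -0.259, -0.0], [-0.259, -0.966, 0.0], [-0.0, -0.0, -1.0]]
force: [-0.7, -0.6, -0.2]
opening: 0.006
```

```bash
python3 st.py
```

```text
24.425 0.006 [-0.72 -0.58 -0.2 ] [ 0.031  0.023 -0.021] [0.5639 0.0053 0.1565]
```

Emit:
send_rows(
  moves=[
    [0,0,0.04,0,0,0,1],
    [0,0,0.04,0,0,0,1],
    [0,0,0,0,0,0,1],
  ],
)

```text
time_s: 24.8
position: [0.5638, 0.0052, 0.1544]
tcp_rot: [[0.966, -0.259, -0.0], [-0.259, -0.966, 0.0], [-0.0, 0.0, -1.0]]
force: [0.7, 0.7, -0.4]
opening: 0.007
```

```bash
python3 st.py
```

```text
24.8 0.007 [ 0.72  0.71 -0.36] [ 0.06   0.023 -0.032] [0.5638 0.0052 0.1544]
```

Emit:
send_rows(
  moves=[
    [0,0,0.04,0,0,0,1],
    [0,0,0.04,0,0,0,1],
    [0,0,0,0,0,0,1],
  ],
)

```text
time_s: 25.18
position: [0.564, 0.0052, 0.1525]
tcp_rot: [[0.966, -0.259, 0.0], [-0.259, -0.966, -0.0], [0.0, -0.0, -1.0]]
force: [0.7, 0.1, 0.5]
opening: 0.005
```

```bash
python3 st.py
```

```text
25.175 0.005 [0.72 0.08 0.51] [0.016 0.048 0.049] [0.564  0.0052 0.1525]
```

Emit:
send_rows(
  moves=[
    [0,0,0.04,0,0,0,1],
    [0,0,0.04,0,0,0,1],
    [0,0,0,0,0,0,1],
  ],
)

```text
time_s: 25.55
position: [0.5643, 0.0052, 0.1509]
tcp_rot: [[0.966, -0.259, 0.001], [-0.259, -0.966, -0.0], [0.001, -0.0, -1.0]]
force: [0.9, -0.2, 3.8]
opening: 0.007
```

```bash
python3 st.py
```

```text
25.55 0.007 [ 0.93 -0.17  3.79] [ 0.043  0.092 -0.064] [0.5643 0.0052 0.1509]
```

Emit:
send_rows(
  moves=[
    [0,0,0.03,0,0,0,1],
    [0,0,0.03,0,0,0,1],
    [0,0,0,0,0,0,1],
  ],
)

```text
time_s: 25.92
position: [0.5637, 0.0053, 0.1488]
tcp_rot: [[0.966, -0.259, -0.0], [-0.259, -0.966, 0.0], [-0.001, 0.0, -1.0]]
force: [0.1, 1.3, 1.4]
opening: 0.006
```

```bash
python3 st.py; python3 look.py p21.png
```

```text
25.925 0.006 [0.07 1.33 1.42] [ 0.069 -0.004 -0.014] [0.5637 0.0053 0.1488]
red px 34 rows 201 207 cols 276 280 cen 278.05882352941177 203.91176470588235
```

Emit:
send_rows(
  moves=[
    [0,0,0.05,0,0,0,1],
    [0,0,0.05,0,0,0,1],
    [0,0,0,0,0,0,1],
  ],
)

```text
time_s: 26.4
position: [0.5637, 0.0053, 0.1463]
tcp_rot: [[0.966, -0.259, -0.0], [-0.259, -0.966, 0.0], [-0.0, -0.0, -1.0]]
force: [0.5, -0.4, 1.7]
opening: 0.001
```

```bash
python3 st.py; python3 look.py p22.png
```

```text
26.4 0.001 [ 0.46 -0.37  1.66] [ 0.055  0.084 -0.013] [0.5637 0.0053 0.1463]
red px 33 rows 201 208 cols 276 280 cen 278.030303030303 204.54545454545456
```

Emit:
send_rows(
  moves=[
    [0,0,0.04,0,0,0,1],
    [0,0,0.03,0,0,0,1],
    [0,0,0,0,0,0,1],
  ],
)

```text
time_s: 26.88
position: [0.5638, 0.0053, 0.1446]
tcp_rot: [[0.966, -0.259, -0.0], [-0.259, -0.966, 0.0], [-0.0, 0.0, -1.0]]
force: [0.2, -0.3, 1.2]
opening: 0.008
```

```bash
python3 st.py; python3 look.py p23.png
```

```text
26.875 0.008 [ 0.2  -0.28  1.23] [ 0.008  0.002 -0.02 ] [0.5638 0.0053 0.1446]
red px 31 rows 202 208 cols 276 280 cen 278.2258064516129 205.16129032258064
```

Still descending; press until the head seats on the collar.

Emit:
send_rows(
  moves=[
    [0,0,0.03,0,0,0,1],
    [0,0,0.03,0,0,0,1],
    [0,0,0,0,0,0,1],
  ],
)

```text
time_s: 27.35
position: [0.5638, 0.0052, 0.1445]
tcp_rot: [[0.966, -0.259, 0.0], [-0.259, -0.966, -0.0], [0.0, 0.0, -1.0]]
force: [-1.6, 0.2, 9.9]
opening: 0.001
```

```bash
python3 st.py; python3 look.py p24.png
```

```text
27.35 0.001 [-1.62  0.19  9.95] [0.049 0.539 0.033] [0.5638 0.0052 0.1445]
red px 31 rows 202 208 cols 276 280 cen 278.2258064516129 205.16129032258064
```

Emit:
send_rows(
  moves=[
    [0,0,0.03,0,0,0,1],
    [0,0,0,0,0,0,1],
  ],
)

```text
time_s: 27.7
position: [0.5638, 0.0052, 0.1444]
tcp_rot: [[0.966, -0.259, 0.0], [-0.259, -0.966, -0.0], [0.0, 0.0, -1.0]]
force: [-4.0, 0.3, 13.1]
opening: 0.003
```

```bash
python3 st.py; python3 look.py p25.png
```

```text
27.7 0.003 [-3.98  0.31 13.08] [ 0.079  0.725 -0.013] [0.5638 0.0052 0.1444]
red px 28 rows 202 208 cols 276 280 cen 278.2142857142857 205.42857142857144
```

Emit:
send_rows(
  moves=[
    [0,0,-0.3,0,0,0,1],
    [0,0,-0.8,0,0,0,1],
    [0,0,-1,0,0,0,1],
    [0,0,-1,0,0,0,1],
    [0,0,-0.6,0,0,0,1],
    [0,0,0,0,0,0,1],
    [0,0,0,0,0,0,1],
  ],
)

```text
time_s: 28.68
position: [0.5632, 0.0054, 0.234]
tcp_rot: [[0.966, -0.259, -0.002], [-0.259, -0.966, 0.0], [-0.002, 0.0, -1.0]]
force: [-0.7, -0.4, 0.6]
opening: 0.002
```

```bash
python3 st.py; python3 look.py p26.png
python3 - <<'E'
from h import *
c=vision.capture('side');print('head bottom centre expected home',proj(c,[.563,.006,.112]),'top',proj(c,[.563,.006,.144]))
o=by_depth(c,[278,202]);print(o, by_depth(c,[278,201]))
E
```

```text
28.675 0.002 [-0.68 -0.44  0.65] [0.028 0.009 0.026] [0.5632 0.0054 0.234 ]
red px 39 rows 200 208 cols 276 280 cen 278.2051282051282 204.12820512820514
head bottom centre expected home [277.98374191 207.76513325] top [277.76431151 199.44852033]
[ 0.56082637 -0.00455994  0.14083786] [5.62146726e-01 1.87182528e-04 1.41626347e-01]
```

View pics/p26.png

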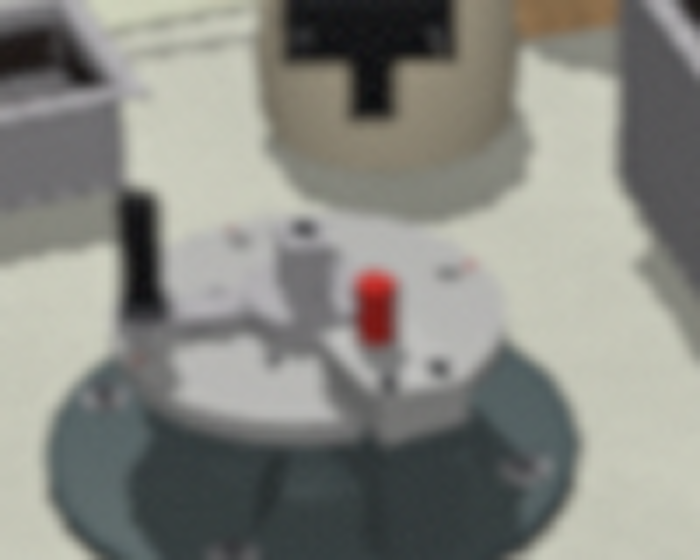

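Emit:
send_rows(
  moves=[
    [0,0.8,0,0,0,0,1],
    [0,1,0,0,0,0,1],
    [0,1,0,0,0,0,1],
    [0,1,0,0,0,0,1],
    [0,1,0,0,0,0,1],
    [0,1,0,0,0,0,1],
    [0,1,0,0,0,0,1],
    [0,1,0,0,0,0,1],
    [0,1,0,0,0,0,1],
    [0,1,0,0,0,0,1],
    [0,0.6,0,0,0,0,1],
    [0,0,0,0,0,0,1],
  ],
)

```text
time_s: 30.32
position: [0.4959, -0.2471, 0.2349]
tcp_rot: [[0.965, -0.261, -0.0], [-0.261, -0.965, 0.0], [-0.0, -0.0, -1.0]]
force: [-0.2, 0.4, 1.4]
opening: 0.006
```

```bash
python3 st.py
python3 - <<'E'
from avg import *
c=avg('top',5)
x0,y0,w,h=190,175,95,80
cv2.imwrite('pics/p27.png',cv2.resize(c['img'][y0:y0+h,x0:x0+w,::-1],None,fx=7,fy=7,interpolation=cv2.INTER_CUBIC))
i=c['img'].astype(int);m=(i[:,:,0]>110)&(i[:,:,1]<80)&(i[:,:,2]<80);m[:, :230]=0;m[:,285:]=0;m[:195]=0;m[230:]=0
v,u=np.nonzero(m);print(u.mean(),v.mean(),len(u),at_z(c,[u.mean(),v.mean()],.144))
for a,b in zip(u,v): print(a,b,by_depth(c,[a,b])[2].round(4),end='; ')
print()
print('collar face',[by_depth(c,[a,b])[2].round(4) for a,b in [(265,206),(266,212),(268,213),(270,210)]])
s=avg('side',2)
for n,k in(('side','short_pin'),('side','paint_bottle'),('side','jar'),('side','shell'),('side','pan_small'),('side','brush'),('side','spatula')):
    print(k,[(r['confidence'],np.round(r['point'],1)) for r in models.landmark_of(n,k)[:1]])
E
```

```text
30.325 0.006 [-0.18  0.45  1.42] [0.052 0.003 0.055] [ 0.4959 -0.2471  0.2349]
258.79411764705884 211.55882352941177 34 [0.56073687 0.00739476 0.144     ]
257 209 0.1446; 258 209 0.141; 259 209 0.1459; 260 209 0.1432; 256 210 0.1463; 257 210 0.1415; 258 210 0.1446; 259 210 0.1451; 260 210 0.1422; 261 210 0.1454; 256 211 0.1433; 257 211 0.1441; 258 211 0.1439; 259 211 0.1441; 260 211 0.143; 261 211 0.1421; 262 211 0.1432; 256 212 0.1424; 257 212 0.1461; 258 212 0.1431; 259 212 0.1491; 260 212 0.1438; 261 212 0.1448; 262 212 0.1458; 257 213 0.1443; 258 213 0.1461; 259 213 0.1441; 260 213 0.1417; 261 213 0.1444; 257 214 0.1437; 258 214 0.1449; 259 214 0.1433; 260 214 0.1421; 259 215 0.1375; 
collar face [np.float64(0.1122), np.float64(0.1149), np.float64(0.1094), np.float64(0.1119)]
short_pin [(0.57, array([292.2, 269.1]))]
paint_bottle [(0.94, array([342.4, 260.1]))]
jar [(0.59, array([359.4, 295.1]))]
shell [(0.63, array([279.3, 175.7]))]
pan_small [(0.62, array([222.4, 181.9]))]
brush [(0.72, array([269.7, 225.1]))]
spatula [(0.62, array([293.9, 365.1]))]
```

View pics/p27.png

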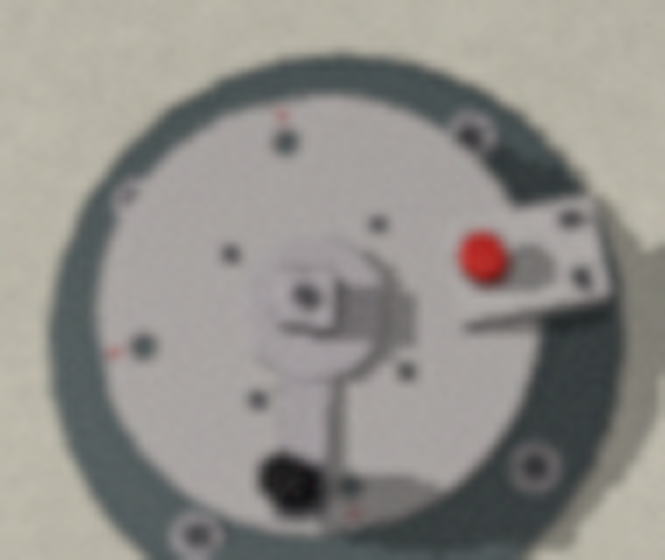

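```bash
python3 -c "
from rig import bot
print(bot.hand_in())"
```

```text
the job is handed in; nothing more can be done
None
```

I locked the swivel and handed the job in at about 30 s of the 72 s. The red pin is fully home in the collar and the robot is clear of everything.

**How it went:**
- I took the pin from the block, put it down through the collar and let go with its foot just above the index ring.
- I turned the lever about 32° anticlockwise in small steps, straddling the grip with the fingers, until the pin fell in.
- The pin first caught about 7 mm above the ball. Turning the head about another 0.5 mm let it drop to the detent.
- I pressed it past the ball with the shut fingers until the head seated on the collar.

**Forces:** I read the force only between steps. While turning it stayed below about 3 N. While pressing I read about 4 N going past the ball and 13 N once the head was seated.

**Last checks:**
- **Height:** the top camera's depth puts the head top at about 144 mm and the collar face at about 112 mm, which is the fully-home height. The fingers stopped firmly at 144.4 mm. The pin's drop in the side picture came out about half a pixel (roughly 2 mm) short of a full drop, and I went by the depth reading and the firm stop.
- **Position:** the pin looks upright and in line with the hole.
- **Bystanders:** the networks found the short pin, bottle, jar, shell, small pan and spatula within 4 or 5 pixels of where they started. The brush came back at a wrong spot on the stand, so it is unconfirmed, but the arm did not go near it at table height.
- **Camera disagreement:** the two cameras differed by 2 to 6 mm in y. I worked from the distance between pin and collar, on which they agreed to about 2.5 mm.

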